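# Index the cake portioner to its next hole

## Robot

A 6-joint arm with a two-finger parallel gripper is mounted at the origin on the work surface. World frame = base frame: x ahead of the robot, y to its left, z up, the work surface at z = 0. Lengths are in m, angles in rad, forces in N, time in s.
With the tool pointing down it reaches from about 0.375 to 0.9 m from the base axis. Payload 3.1 kg.
Tool frame: the origin (TCP) lies at the very end of the fingers, on their centre line; the grasp point (between the pads) lies 19 mm behind it (arm.pinch_z is the distance from the TCP to the grasp point, in m); z points along the fingers, y is the line along which they close (so a half turn about z gives the same grasp; the last joint's range is limited). The gripper opens to 87 mm and grips with 3 to 60 N. Pads are 19 mm wide; open, the fingers measure 117 mm over their backs; the gripper's body (75 mm by 190 mm) begins 51 mm behind the grasp point.
Start: joints at [-1.401, 0.527, 1.433, -0, 1.181, -0.178], TCP at [0.213, -0.588, 0.188] pointing down, gripper open.
Joint ranges: [-3.08, 3.08], [-0.75, 2.2], [0.22, 2.44], [-1.43, 4.57], [0, 2.65], [-2.85, 2.85]. Speed limits (rad/s): [2.79, 2.79, 3.14, 3.14, 3.14, 3.14].

## Interface

Orientations are given as a 3x3 rotation matrix whose columns are the frame's x, y, z axes.
In Python, from station import sensors, get_image, camera_info, ticket, arm gives the robot as it stands.
- The arm moves only by the shell command python3 -m inch 'ROWS' [OPENING]. ROWS is JSON, a list of rows, each a list of 2 entries, a list of its own where there are three numbers: the shift along the world's x, y, z normalised to -1 to 1, where 1 is 0.05 m, then the turn, a rotation vector about the world's x, y, z normalised to -1 to 1, where 1 is 8 degrees. A call has 1 to 8 rows; each row shifts and turns the commanded pose from where the row before left it; what a row does not reach is not made up. A row lasts 1/10 s, in which the tool goes at most 50 mm and 8.59 degrees, less where a joint would pass 70% of its speed; a pose out of reach is approached as far as the arm can. A call with a number of a shift or a turn outside -1 to 1 is refused whole. A call with a gripper value outside its range is refused whole. OPENING is the opening, from 0 (shut) to 1 (fully open), set as the call begins (- or left out, the last holds). The fingers move at their own pace and stop on an object; the grip force is fixed at half the most. Time passes only in rows, so rows that do not move let the fingers close. It gives the time, the measured TCP pose, the force, the opening and the grip force at its end, in the units of the state.
- sensors.sense(): the state, without advancing time (a new reading comes with each control period).
- get_image(name): name is "scene" or "top" or "wrist"; returns (picture, depth): 384x512x3 uint8, red, green, blue; 384x512 float32, m along the optical axis (not along the pixel's ray), 0 where there is no reading.
- camera_info(name): a dict with "mtx" (3x3 intrinsics, pixels), "rvec" (rotation vector, rad) and "tvec" (3), from world to camera coordinates, as OpenCV has them. Camera axes: x right, y down, z forward; pixel columns grow to the right and rows downward; lengths in m; the calibration is good to about 2 mm. The wrist camera is an equidistant fisheye: a pixel r from the principal point sees the ray r / f radians off the axis. A picture is of the moment at which its call begins: read the wrist's pose just before it. camera_info takes no time and is no camera call; for the wrist camera it gives the pose at the moment of the call.
- ticket.finish_job(): hands the job in; it is judged then, once.
The state is a dict: "t": time; "joints": joint angles; "qvel": joint speeds; "effort": joint torques, N m; "tool_pos": TCP position; "ee_rot": TCP orientation; "contact_force": force on the tool from outside, world axes, zero at the start; "moment": the same for the moment, N m; "opening": finger opening in m; "grip_force": force on a finger pad.
Only numpy, scipy, OpenCV 4.12 (cv2) and the standard library are available. Lean on these libraries where they do the work, as an engineer would, in place of code of your own. Each camera call takes 0.05 s, during which the arm holds its last target. There are 200 camera calls.

## Task

The cake on the portioner has just been cut along the knife. Press the yellow spring plunger button between the red cheeks all the way down, turn the round table clockwise (seen from above) to the very next hole, and leave the plunger sprung fully back up in that hole, ready for the next cut. The cake must ride round where it sits: do not lift or shift it, and leave the jars and boxes around it where they stand.

Things in the scene. Friction and masses are not known exactly. Their poses are not given: they have to be found in the camera images.
- portioner: Cake portioner fixed to the counter: cream base plate 410 mm wide, 10 mm thick; white turntable 250 mm wide, top 80 mm high; steel index quadrant (flat arc with a slot and six holes 30 degrees apart, top 52 mm high) on the robot's side; opposite, a knife parked upright, 450 mm high. Origin: on the turning axis at counter height; x points to the knife, z up. It may stand up to 30 degrees askew.
- table_axis (a point): Point on the vertical turning axis, at the turntable's upper face, 80 mm above the counter (under the cake).
- turntable (a joint): Turntable angle (rad): 0 at the start hole, growing clockwise seen from above. Next hole 0.524, then 1.047; also -0.524 and -1.047 the other way. Locked (half a degree of play) while the plunger is up; freed, it turns by friction (1 to 3 N at the button) and stays where left. A plunger let go between holes stays in, rubbing, and springs up by itself, stopping the table, once a hole is reached.
- plunger (a joint): How far the plunger is pressed in (m): 0 fully up, locked in a hole; 0.010 fully in, at its stop. The table is free beyond 0.0065. Spring force about 4 N at the start of the press, 9 N fully in.
- plunger_top (a point): Centre of the flat top of the yellow button, 32 mm wide, on an arm that turns with the table: 170 mm from the axis, 100 mm above the counter when up, 90 mm fully in. Press straight down. On either side stands an upright red cheek (9 mm thick, 28 mm long radially, top 122 mm high); the clear gap between them is 57 mm, centred on the button. Pushing a cheek turns the table.
- grip_lead (a point): Middle of the inner face (the one towards the button) of the red cheek that goes ahead in a clockwise turn, 28.5 mm from the button's centre, 112 mm above the counter.
- next_hole (a point): Centre of the next hole clockwise, in the upper face of the fixed steel quadrant: 15 mm wide, 170 mm from the axis, 52 mm above the counter. The plunger ends up straight above it.
- cake_center (a point): Centre of the round nut-topped fruit cake with a red band (160 mm in diameter, 50 mm high with its gold board of 192 mm), loose on the middle of the turntable. About 0.75 kg. The point lies 27 mm above the cake board's underside.
- honey_jar: Amber honey jar with a gold lid, 70 mm in diameter, 95 mm high, loose on the counter beside the portioner. Origin: centre of its underside.
- jam_jar: Dark jam jar with a red lid, 70 mm in diameter, 95 mm high, loose on the counter beside the portioner. Origin: centre of its underside.
- iced_cake: White iced square cake with a red band and bow, 130 x 130 x 75 mm, loose on the counter. Origin: centre of its underside.
- gift_box: Dark red gift box with gold ribbon, 110 x 150 x 55 mm, loose on the counter. Origin: centre of its underside.
- comb_box: Flat dark box of honeycomb with an amber window, 120 x 120 x 42 mm, loose on the counter. Origin: centre of its underside.
- fruit_jar: Tall jar of fruit with a gold cap and a red bow, 72 mm in diameter, 129 mm high, loose on the counter. Origin: centre of its underside.
Things that resemble listed ones, but are neither listed nor needed, are in the scene too. What is shaped like the part that bears cake_center but purple or turquoise is not meant.

How it is judged:
On the way, in this order (a step that is already met when the one before it is completed fails the run):
1. the plunger is pressed fully in, table still at the start hole (value of joint plunger above 0.007 m and value of joint turntable below 0.1 rad), for 0.1 s.
2. the table has been turned clockwise, well away from the start hole (value of joint turntable above 0.2 rad), for 0.05 s.
3. the plunger has sprung up in the next hole (value of joint plunger below 0.002 m and value of joint turntable between 0.5 and 0.547 rad), for 0.2 s.
At the end, for the whole second after the job is handed in: The turntable stands still at the next hole clockwise (within 1 degree of 30 degrees), the plunger is up in it (within 2 mm), the cake is still centred within 12 mm and flat on the table, and no jar or box has moved more than 20 mm (value of joint turntable between 0.505 and 0.542 rad and value of joint plunger below 0.002 m and velocity of joint turntable between -0.05 and 0.05 rad/s and horizontal distance between cake_center and table_axis below 0.012 m and height (world z) of cake_center below 0.113 m and distance of each of honey_jar, jam_jar, iced_cake, gift_box, comb_box, fruit_jar from where it was at the start of the episode below 0.02 m); the robot touches nothing.
It fails at once if the table is turned past the next hole (value of joint turntable above 0.68 rad).
It fails at once if the table is turned the wrong way (value of joint turntable below -0.15 rad).
It fails at once if the cake is lifted or tipped (height (world z) of cake_center above 0.119 m or angle between cake_center's own z axis and vertical above 0.15 rad).
It fails at once if the cake is shifted off the middle (horizontal distance between cake_center and table_axis above 0.02 m).
It fails at once if a jar or box is knocked over, moved or lifted (distance of any of honey_jar, jam_jar, iced_cake, gift_box, comb_box, fruit_jar from where it was at the start of the episode above 0.03 m or angle between any of honey_jar, jam_jar, iced_cake, gift_box, comb_box, fruit_jar's own z axis and vertical above 0.3 rad).
It also fails if it takes over 45 s, if anything falls off the work surface, if the arm or the gripper's body presses on something with over 40 N, if the wrist force passes 120 N, or if a joint passes its speed limit or range.

## Working session

There is one attempt and no reset: what is moved stays moved. The work goes in short steps, Python scripts to look and compute and a shell command to move; the robot and the scene stay as the last step left them, time stands still between calls to the robot, and variables do not carry over. Pictures are saved under pics/ and viewed, at most 10 in all, crops included, and the job is handed in when it is done.

```bash
mkdir -p pics; ls; python3 - <<'E'
from station import sensors,get_image,camera_info
import cv2,numpy as np
for n in ("scene","top"):
    im,d=get_image(n); cv2.imwrite(f"pics/{n}0.png",cv2.cvtColor(im,cv2.COLOR_RGB2BGR)); np.savez(f"{n}0.npz",im=im,d=d)
    c=camera_info(n);print(n,c)
E
```

```text
pics
scene {'mtx': array([[369.83771268,   0.        , 260.61310413],
       [  0.        , 369.83771268, 188.31270506],
       [  0.        ,   0.        ,   1.        ]]), 'rvec': array([ 0.8889637 ,  2.50384538, -1.10670826]), 'tvec': array([ 0.41203701, -0.15135089,  1.35171521])}
top {'mtx': array([[463.6345746 ,   0.        , 255.36832985],
       [  0.        , 463.6345746 , 193.40015288],
       [  0.        ,   0.        ,   1.        ]]), 'rvec': array([ 2.12432159, -2.14871937,  0.15695154]), 'tvec': array([0.02297074, 0.5210008 , 1.68129954])}
```

View pics/scene0.png

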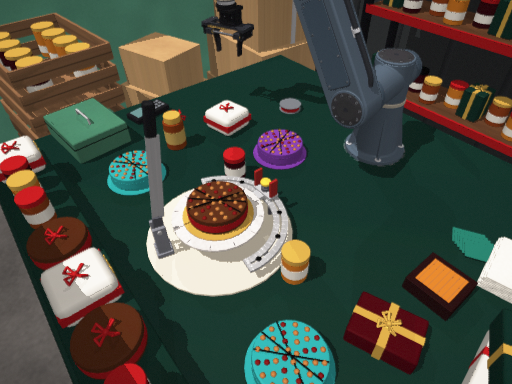

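View pics/top0.png

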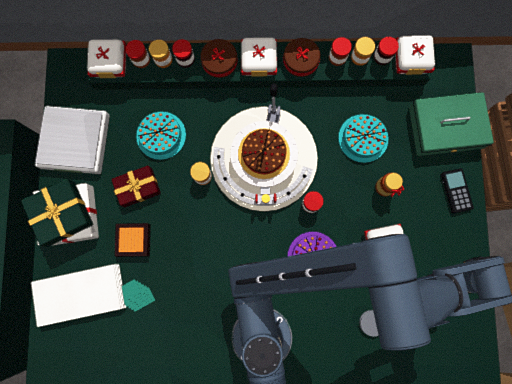

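The views show the real cake on the portioner at top (264,153), the button between the red cheeks at about (265,198), jam jar at (313,202) and honey jar at (200,173). Clockwise from above takes the button towards image left, which is +y.

```bash
cat > h.py <<'E'
import cv2,numpy as np
from station import sensors,get_image,camera_info
def ray(n,u,v):
    c=camera_info(n);R=cv2.Rodrigues(c["rvec"])[0];o=-R.T@c["tvec"].ravel()
    return o,R.T@(np.linalg.inv(c["mtx"])@[u,v,1.])
def onz(n,u,v,z):
    o,d=ray(n,u,v);return o+d*(z-o[2])/d[2]
def cross(r1,r2):
    (o1,d1),(o2,d2)=r1,r2
    s=np.linalg.lstsq(np.c_[d1,-d2],o2-o1,rcond=None)[0]
    a,b=o1+d1*s[0],o2+d2*s[1];return (a+b)/2,np.linalg.norm(a-b)
def blobs(mask,box,amin=4):
    u0,v0,u1,v1=box;m=np.zeros_like(mask);m[v0:v1,u0:u1]=mask[v0:v1,u0:u1]
    n,_,s,c=cv2.connectedComponentsWithStats(m)
    return [(s[i,4],*c[i].round(2),*s[i,:4]) for i in range(1,n) if s[i,4]>=amin]
E
python3 - <<'E'
from h import *
box=dict(top=(235,180,300,215),scene=(235,160,300,205)); cb=dict(top=(230,120,300,185),scene=(170,170,255,260))
B={}
for n in box:
    im=np.load(f"{n}0.npz")["im"]; h=cv2.cvtColor(im,cv2.COLOR_RGB2HSV)
    y=cv2.inRange(h,(20,130,120),(35,255,255)); r=cv2.inRange(h,(0,150,80),(8,255,255))|cv2.inRange(h,(172,150,80),(180,255,255))
    print(n,"Y",blobs(y,box[n]),"\nR",blobs(r,box[n]))
    B[n]=blobs(y,box[n])
    if n=="top":
        for b in blobs(y,box[n]): print("btn z.1",onz(n,b[1],b[2],.1))
        for b in blobs(r,box[n]): print("cheek z.122",onz(n,b[1],b[2],.122))
        # base plate: cream big blob (light), fit its circle
        cr=cv2.inRange(h,(0,0,150),(40,90,255));m=np.zeros_like(cr);m[100:215,205:322]=cr[100:215,205:322]
        m=cv2.morphologyEx(m,cv2.MORPH_OPEN,np.ones((3,3)))
        p=cv2.convexHull(cv2.findNonZero(m));e=cv2.fitEllipse(p);print("plate",e,onz(n,*e[0],.01), onz(n,e[0][0]-e[1][0]/2,e[0][1],.01),onz(n,e[0][0]+e[1][0]/2,e[0][1],.01))
        g=cv2.inRange(h,(18,120,100),(32,255,255));g=cv2.bitwise_and(g,g); m=np.zeros_like(g);m[122:182,235:295]=g[122:182,235:295]
        p=cv2.convexHull(cv2.findNonZero(m));e=cv2.fitEllipse(p);print("board",e,onz(n,*e[0],.083))
cands=[(a,b,*cross(ray("top",a[1],a[2]),ray("scene",b[1],b[2]))) for a in B["top"] for b in B["scene"]]
for c in cands: print("tri",c[2],c[3])
big=cv2.resize(np.load("top0.npz")["im"][100:220,200:330],None,fx=6,fy=5,interpolation=2)[:600,:800]
cv2.imwrite("pics/crop1.png",big[...,::-1])
E
```

```text
top Y [(np.int32(59), np.float64(265.32), np.float64(198.05), np.int32(262), np.int32(194), np.int32(8), np.int32(9))] 
R [(np.int32(8), np.float64(256.0), np.float64(197.5), np.int32(256), np.int32(194), np.int32(1), np.int32(8)), (np.int32(14), np.float64(274.5), np.float64(197.0), np.int32(274), np.int32(194), np.int32(2), np.int32(7))]
btn z.1 [ 0.49465795 -0.01887654  0.1       ]
cheek z.122 [0.49380277 0.01430239 0.122     ]
cheek z.122 [ 0.49479755 -0.05103251  0.122     ]
plate ((263.68060302734375, 158.19151306152344), (103.83430480957031, 106.61775970458984), 92.77081298828125) [ 0.66197656 -0.01599287  0.01      ] [0.66454675 0.18280601 0.01      ] [ 0.65941201 -0.21435541  0.01      ]
board ((263.4539489746094, 153.18251037597656), (49.98760223388672, 50.88681411743164), 89.94137573242188) [ 0.66365325 -0.01458975  0.083     ]
scene Y [(np.int32(75), np.float64(264.92), np.float64(181.51), np.int32(260), np.int32(177), np.int32(11), np.int32(10)), (np.int32(5), np.float64(249.8), np.float64(203.0), np.int32(249), np.int32(202), np.int32(3), np.int32(3))] 
R [(np.int32(22), np.float64(237.73), np.float64(161.05), np.int32(235), np.int32(160), np.int32(8), np.int32(4)), (np.int32(110), np.float64(257.46), np.float64(175.46), np.int32(254), np.int32(168), np.int32(8), np.int32(17)), (np.int32(120), np.float64(272.85), np.float64(187.47), np.int32(269), np.int32(179), np.int32(9), np.int32(18)), (np.int32(13), np.float64(236.0), np.float64(187.15), np.int32(235), np.int32(185), np.int32(4), np.int32(5))]
tri [ 0.4959294  -0.01951277  0.09527183] 0.001618914025496201
tri [ 0.52158786 -0.03268223  0.01070509] 0.03721754362163609
```

View pics/crop1.png

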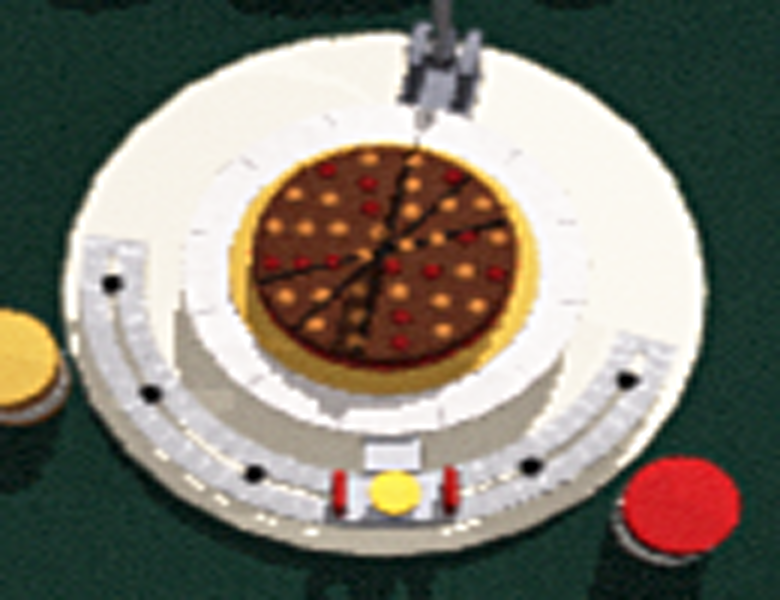

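The crop shows the five free holes, with the next one clockwise at crop (255,473). The button at (394,493) sits between the cheeks at x 339 and 450.

```bash
python3 - <<'E'
from h import *
from scipy.optimize import least_squares as L
P=np.array([onz("top",200+(u+.5)/6-.5,100+(v+.5)/5-.5,.052)[:2] for u,v in [(112,283),(151,393),(255,473),(531,466),(627,380)]])
s=L(lambda p:np.hypot(*(P-p).T)-.170,[.66,-.015]);a=s.x;print("axis",a,s.fun)
ang=np.degrees(np.arctan2(P[:,1]-a[1],P[:,0]-a[0]));print(P,ang)
st=sensors.sense();print(st["tool_pos"],st["ee_rot"],st["contact_force"],st["t"],st["opening"])
E
```

```text
axis [ 0.66593629 -0.01566756] [-7.17812213e-05  1.35308677e-04 -2.08856099e-04  2.55418138e-04
 -2.15174231e-04]
[[ 0.66192242  0.15421324]
 [ 0.57792036  0.12993195]
 [ 0.51706079  0.0659726 ]
 [ 0.52022201 -0.10372582]
 [ 0.58405055 -0.16440093]] [  91.35350994  121.15325751  151.26057234 -148.85453316 -118.83515572]
[ 0.2129148  -0.58684822  0.18726818] [[ 9.40122836e-01  3.40835669e-01 -3.16363425e-04]
 [ 3.40835627e-01 -9.40120932e-01  1.92582857e-03]
 [ 3.58971192e-04 -1.91834335e-03 -9.99998096e-01]] [-0.62561824  0.70939477  0.41443181] 0.1 0.08706055550361397
```

```bash
python3 -m inch '[[[0.35,0.71,0.05],[0,0,-0.15]],[[0.35,0.71,0.05],[0,0,-0.15]],[[0.35,0.71,0],[0,0,-0.15]],[[0.35,0.71,0],[0,0,-0.15]],[[0.35,0.71,0],[0,0,-0.15]],[[0.35,0.71,0],[0,0,-0.15]],[[0.35,0.71,0],[0,0,-0.15]],[[0.35,0.71,0],[0,0,-0.15]]]' 0.17
python3 -m inch '[[[0.35,0.71,0],[0,0,-0.15]],[[0.35,0.71,0],[0,0,-0.15]],[[0.35,0.71,0],[0,0,-0.15]],[[0.35,0.71,0],[0,0,-0.15]],[[0.35,0.71,0],[0,0,-0.15]],[[0.35,0.5,0],[0,0,-0.15]],[[0.3,0.3,0],[0,0,-0.15]],[[0,0,0],[0,0,0]]]'
```

```text
t: 0.9
tool_pos: [0.3533, -0.3019, 0.1929]
ee_rot: [[0.984, 0.178, -0.0], [0.178, -0.984, 0.0], [-0.0, -0.001, -1.0]]
contact_force: [0.3, 0.2, 0.8]
opening: 0.031
grip_force: 0.0
t: 1.7
tool_pos: [0.4743, -0.0843, 0.193]
ee_rot: [[0.999, 0.037, 0.001], [0.037, -0.999, 0.0], [0.001, -0.0, -1.0]]
contact_force: [-0.1, -0.8, 0.0]
opening: 0.0145
grip_force: 0.0
```

```bash
python3 -m inch '[[[0.22,0.65,0],[0,0,-0.1]],[[0.21,0.65,0],[0,0,0]],[[0,0,-0.4],[0,0,0]],[[0,0,-0.4],[0,0,0]],[[0,0,0],[0,0,0]]]'
python3 - <<'E'
from h import *
im,d=get_image("wrist");cv2.imwrite("pics/w1.png",im[...,::-1])
for n in("scene","top"):
    im,d=get_image(n);np.savez(n+"1.npz",im=im,d=d)
c=cv2.resize(im[150:240,215:325],None,fx=7,fy=6,interpolation=2)
s=cv2.resize(np.load("scene1.npz")["im"][130:230,210:320],None,fx=7,fy=6,interpolation=2)
cv2.imwrite("pics/s1.png",s[:600,:,::-1])
E
```

```text
t: 2.2
tool_pos: [0.4917, -0.0209, 0.1509]
ee_rot: [[1.0, 0.02, -0.007], [0.02, -1.0, 0.001], [-0.007, -0.002, -1.0]]
contact_force: [-0.6, -0.0, -0.6]
opening: 0.0147
grip_force: 0.0
```

View pics/w1.png

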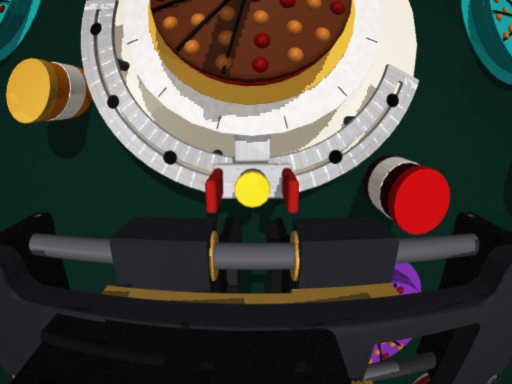

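View pics/s1.png

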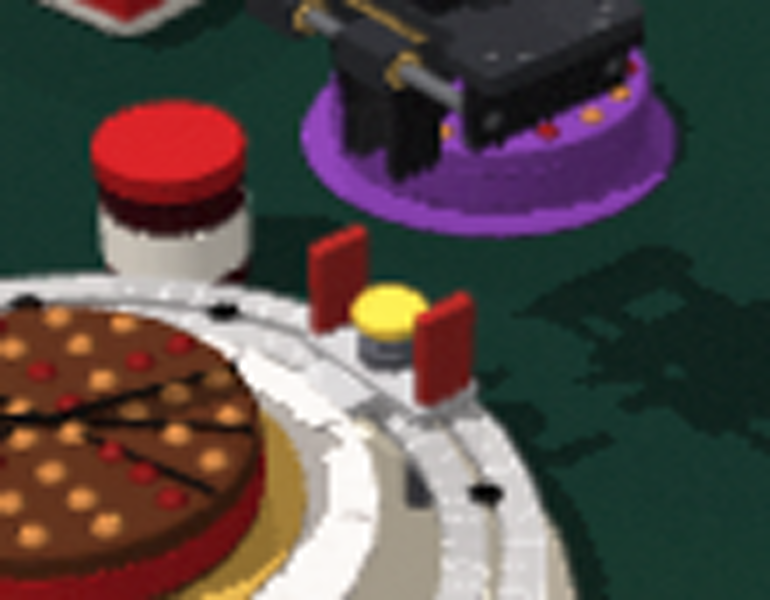

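The wrist view shows the button at (252,188) between the cheeks at x 214 and 290. The scene crop shows the fingertips above at (400,175).

```bash
python3 - <<'E'
from h import *
c=camera_info("wrist");K=c["mtx"];R=cv2.Rodrigues(c["rvec"])[0];o=-R.T@c["tvec"].ravel()
im=cv2.imread("pics/w1.png");h=cv2.cvtColor(im,cv2.COLOR_BGR2HSV)
def wz(u,v,z):
    x,y=(u-K[0,2])/K[0,0],(v-K[1,2])/K[1,1];r=np.hypot(x,y)
    d=R.T@np.r_[np.sin(r)*np.array([x,y])/r,np.cos(r)];return o+d*(z-o[2])/d[2]
y=cv2.inRange(h,(20,130,100),(35,255,255))
for b in blobs(y,(225,160,280,215),50): print(b,wz(b[1],b[2],.1))
for p in [(170,157),(335,157)]: print("hole",wz(*p,.052))
for p in [(222,170),(221,210),(283,168),(285,210)]: print("cheek",wz(*p,.122))
st=sensors.sense();t=st["tool_pos"];print(t,st["ee_rot"])
for n in("scene","top"):
    k=camera_info(n);print(cv2.projectPoints(t.reshape(1,3) if hasattr(t,'reshape') else np.array([t]),k["rvec"],k["tvec"],k["mtx"],None)[0].ravel())
E
```

```text
(np.int32(1030), np.float64(251.93), np.float64(188.94), np.int32(235), np.int32(171), np.int32(35), np.int32(37)) [ 0.49948889 -0.01912525  0.1       ]
hole [0.51986697 0.06671478 0.052     ]
hole [ 0.52292779 -0.10448986  0.052     ]
cheek [0.52007766 0.00454176 0.122     ]
cheek [0.48704659 0.00566451 0.122     ]
cheek [ 0.52253357 -0.04319316  0.122     ]
cheek [ 0.48800602 -0.04631442  0.122     ]
[ 0.49465586 -0.0217998   0.15360169] [[ 9.99822039e-01  1.88621324e-02  3.32729533e-04]
 [ 1.88622135e-02 -9.99822063e-01 -2.42430408e-04]
 [ 3.28097574e-04  2.48663280e-04 -9.99999915e-01]]
[265.05753401 165.27782271]
[266.3439207  195.80026107]
```

```bash
python3 -m inch '[[[0.06,0.05,-0.2],[0,0,0]],[[0,0,-0.3],[0,0,0]],[[0,0,-0.3],[0,0,0]],[[0,0,-0.2],[0,0,0]],[[0,0,0],[0,0,0]],[[0,0,0],[0,0,0]]]'
```

```text
t: 2.95
tool_pos: [0.4978, -0.0187, 0.1033]
ee_rot: [[1.0, 0.019, 0.0], [0.019, -1.0, -0.0], [0.0, 0.0, -1.0]]
contact_force: [-0.0, 0.6, 0.5]
opening: 0.0145
grip_force: 0.0
```

Free between the cheeks; now I'll press.

```bash
python3 -m inch '[[[0,0,-0.08],[0,0,0]],[[0,0,-0.08],[0,0,0]],[[0,0,-0.08],[0,0,0]],[[0,0,-0.03],[0,0,0]],[[0,0,0],[0,0,0]],[[0,0,0],[0,0,0]]]'
```

```text
t: 3.55
tool_pos: [0.4976, -0.0185, 0.0896]
ee_rot: [[1.0, 0.02, 0.0], [0.02, -1.0, 0.0], [0.0, -0.0, -1.0]]
contact_force: [0.3, 0.0, 0.0]
opening: 0.0147
grip_force: 0.0
```

```bash
python3 - <<'E'
from h import *
im,d=get_image("scene");w,_=get_image("wrist")
s=cv2.resize(im[140:220,220:310],None,fx=6,fy=6,interpolation=2)
c=cv2.resize(w[130:290,180:340],None,fx=1.6,fy=3,interpolation=2)
o=np.hstack([s,c[:480]]);cv2.imwrite("pics/s2.png",o[...,::-1]);print(o.shape,sensors.sense()["contact_force"])
E
```

```text
(480, 796, 3) [ 0.42076107 -0.71869063 -0.67397232]
```

View pics/s2.png

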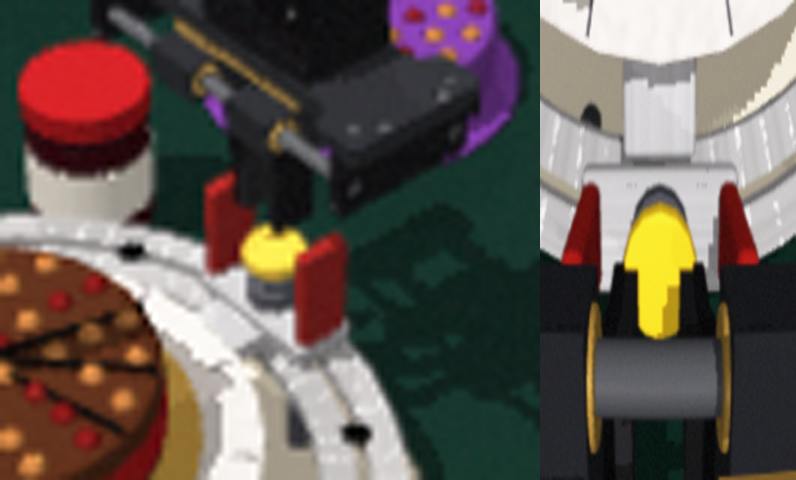

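The fingertips appear just above and slightly to the robot side of the button, without touching. I'll check the button's height in the depth data.

```bash
python3 - <<'E'
from h import *
def pts(n,im,d):
    h=cv2.cvtColor(im,cv2.COLOR_RGB2HSV);m=cv2.inRange(h,(20,130,120),(35,255,255))
    b=dict(top=(250,185,282,210),scene=(255,172,278,192))[n];q=np.zeros_like(m);q[b[1]:b[3],b[0]:b[2]]=m[b[1]:b[3],b[0]:b[2]]
    v,u=np.nonzero(q*(d>0));c=camera_info(n);R=cv2.Rodrigues(c["rvec"])[0]
    P=(np.linalg.inv(c["mtx"])@np.c_[u,v,np.ones_like(u)].T*d[v,u]-np.reshape(c["tvec"],(3,1)));P=(R.T@P).T
    print(n,len(P),np.median(P,0).round(4),np.percentile(P,5,axis=0).round(4),np.percentile(P,95,axis=0).round(4))
for n in("top","scene"):
    f=np.load(n+"0.npz");pts(n,f["im"],f["d"])
im,d=get_image("scene");pts("scene",im,d)
s=sensors.sense();print(s["tool_pos"],s["contact_force"],s["effort"])
E
```

```text
top 59 [ 0.4946 -0.0179  0.1004] [ 0.4808 -0.029   0.0946] [ 0.5088 -0.007   0.1078]
scene 75 [ 0.4996 -0.0175  0.0989] [ 0.4621 -0.0645  0.0613] [ 0.5111 -0.0049  0.1011]
scene 72 [ 0.5009 -0.0157  0.099 ] [ 0.4846 -0.0306  0.0927] [ 0.511  -0.0038  0.1012]
[ 0.49768882 -0.01855662  0.08977635] [ 0.33643427 -0.64848606 -0.26288508] [-2.42960792e-03 -3.65935671e+01 -1.10216448e+01  3.99876467e-02
 -6.27276488e-02  2.55968025e-06]
```

```bash
python3 - <<'E'
from h import *
im,d=get_image("scene");h=cv2.cvtColor(im,cv2.COLOR_RGB2HSV)
v,u=np.mgrid[160:184,255:276];v,u=v.ravel(),u.ravel();k=(h[v,u,2]<70)&(d[v,u]>0);v,u=v[k],u[k]
c=camera_info("scene");R=cv2.Rodrigues(c["rvec"])[0]
P=(R.T@(np.linalg.inv(c["mtx"])@np.c_[u,v,np.ones_like(u)].T*d[v,u]-np.reshape(c["tvec"],(3,1)))).T
for r in range(160,184,1):
    q=v==r
    if q.any(): print(r,q.sum(),u[q].min(),u[q].max(),np.median(P[q],0).round(3),P[q][:,1].min().round(3),P[q][:,1].max().round(3))
t=np.array([sensors.sense()["tool_pos"]]);print(cv2.projectPoints(t,c["rvec"],c["tvec"],c["mtx"],None)[0])
E
```

```text
160 16 255 275 [0.53  0.021 0.211] -0.214 0.057
161 14 255 275 [0.535 0.017 0.209] -0.211 0.059
162 16 255 275 [0.534 0.017 0.205] -0.206 0.064
163 15 255 275 [0.534 0.014 0.204] -0.202 0.063
164 13 255 275 [0.511 0.004 0.172] -0.201 0.061
165 15 255 275 [ 0.509 -0.024  0.16 ] -0.193 0.065
166 16 255 275 [ 0.507 -0.025  0.154] -0.188 0.067
167 18 255 275 [ 0.505 -0.018  0.156] -0.184 0.065
168 19 255 275 [ 0.502 -0.024  0.148] -0.179 0.066
169 18 255 275 [ 0.503 -0.014  0.148] -0.178 0.067
170 17 259 275 [ 0.503 -0.024  0.141] -0.134 0.063
171 17 259 275 [ 0.503 -0.012  0.142] -0.131 0.066
172 17 259 275 [ 0.503 -0.01   0.139] -0.128 0.066
173 17 259 275 [ 0.502 -0.01   0.134] -0.122 0.065
174 16 260 275 [ 0.498 -0.008  0.132] -0.139 0.062
175 14 262 275 [ 0.496 -0.005  0.132] -0.132 0.066
176 14 262 275 [ 0.489 -0.03   0.109] -0.128 -0.001
177 11 265 275 [ 0.401 -0.101  0.001] -0.112 -0.001
178 7 266 275 [ 0.399 -0.1    0.   ] -0.109 -0.002
179 3 271 273 [ 0.402 -0.098 -0.001] -0.101 -0.098
[[[264.94258995 183.39041755]]]
```

The real fingertips sit about 20 mm above the reported TCP, while x and y agree. I'll go down in small steps until force shows.

```bash
python3 -m inch '[[[0.04,0,-0.08],[0,0,0]],[[0,0,-0.06],[0,0,0]],[[0,0,0],[0,0,0]]]'; python3 -m inch '[[[0,0,-0.06],[0,0,0]],[[0,0,0],[0,0,0]]]'
```

```text
t: 4.05
tool_pos: [0.4992, -0.0185, 0.0821]
ee_rot: [[1.0, 0.02, -0.001], [0.02, -1.0, 0.0], [-0.001, -0.0, -1.0]]
contact_force: [0.5, 1.5, -0.6]
opening: 0.0149
grip_force: 0.0
t: 4.25
tool_pos: [0.4992, -0.0185, 0.0793]
ee_rot: [[1.0, 0.02, -0.001], [0.02, -1.0, 0.0], [-0.001, -0.0, -1.0]]
contact_force: [-0.4, -0.2, 0.3]
opening: 0.0145
grip_force: 0.0
```

```bash
python3 -m inch '[[[0,0,-0.06],[0,0,0]],[[0,0,0],[0,0,0]]]'
```

```text
t: 4.45
tool_pos: [0.4993, -0.0185, 0.0763]
ee_rot: [[1.0, 0.02, -0.001], [0.02, -1.0, 0.0], [-0.001, -0.0, -1.0]]
contact_force: [-0.3, -0.4, 0.2]
opening: 0.0147
grip_force: 0.0
```

```bash
python3 -m inch '[[[0,0,-0.05],[0,0,0]],[[0,0,0],[0,0,0]]]'|grep -E "pos|force"; python3 - <<'E'
from h import *
im,d=get_image("scene");w,_=get_image("wrist")
s=cv2.resize(im[150:210,230:300],None,fx=8,fy=8,interpolation=2)
c=cv2.resize(w[130:290,180:340],None,fx=1.4,fy=3,interpolation=2)
o=np.hstack([s,c[:480]]);cv2.imwrite("pics/s3.png",o[...,::-1]);print(o.shape)
E
```

```text
tool_pos: [0.4993, -0.0185, 0.0739]
contact_force: [0.7, -0.6, -1.1]
grip_force: 0.0
(480, 784, 3)
```

View pics/s3.png

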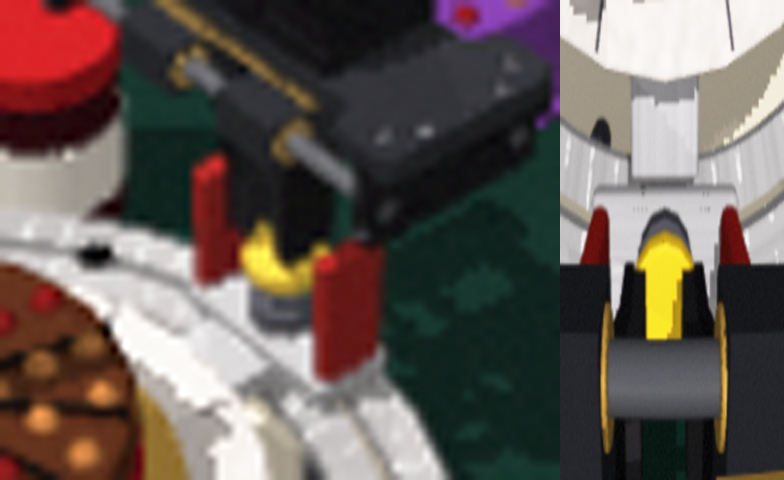

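The fingertips are centred between the cheeks, right above the button. I'll continue down.

```bash
python3 -m inch '[[[0,0,-0.05],[0,0,0]],[[0,0,0],[0,0,0]]]'|grep -E "pos|force"; python3 -m inch '[[[0,0,-0.05],[0,0,0]],[[0,0,0],[0,0,0]]]'|grep -E "pos|force"
```

```text
tool_pos: [0.4994, -0.0185, 0.0714]
contact_force: [-0.3, 0.7, 0.2]
grip_force: 0.0
tool_pos: [0.4993, -0.0185, 0.0689]
contact_force: [-0.3, 0.2, 0.2]
grip_force: 0.0
```

```bash
python3 -m inch '[[[0,0,-0.05],[0,0,0]],[[0,0,0],[0,0,0]]]'|grep -E "pos|force"; python3 -m inch '[[[0,0,-0.05],[0,0,0]],[[0,0,0],[0,0,0]]]'|grep -E "pos|force"
```

```text
tool_pos: [0.4993, -0.0185, 0.0664]
contact_force: [-1.2, -0.9, 0.7]
grip_force: 0.0
tool_pos: [0.4996, -0.0185, 0.0643]
contact_force: [-1.3, 0.3, 4.6]
grip_force: 2.1
```

```bash
python3 -m inch '[[[0,0,-0.05],[0,0,0]],[[0,0,0],[0,0,0]]]'|grep -E "pos|force"; python3 -m inch '[[[0,0,-0.05],[0,0,0]],[[0,0,0],[0,0,0]]]'|grep -E "pos|force"
```

```text
tool_pos: [0.4996, -0.0185, 0.0618]
contact_force: [-0.9, 0.9, 5.7]
grip_force: 2.8
tool_pos: [0.4996, -0.0185, 0.0594]
contact_force: [-0.9, 0.6, 7.3]
grip_force: 3.3
```

```bash
python3 - <<'E'
from h import *
im,d=get_image("scene");w,_=get_image("wrist")
s=cv2.resize(im[150:210,230:300],None,fx=8,fy=8,interpolation=2)
c=cv2.resize(w[130:290,180:340],None,fx=1.4,fy=3,interpolation=2)
o=np.hstack([s,c[:480]]);cv2.imwrite("pics/s4.png",o[...,::-1])
x=sensors.sense();print(x["contact_force"],x["moment"])
E
```

```text
[-0.81921348  0.63628223  7.58595766] [ 0.13623053  0.2402754  -0.00314639]
```

View pics/s4.png

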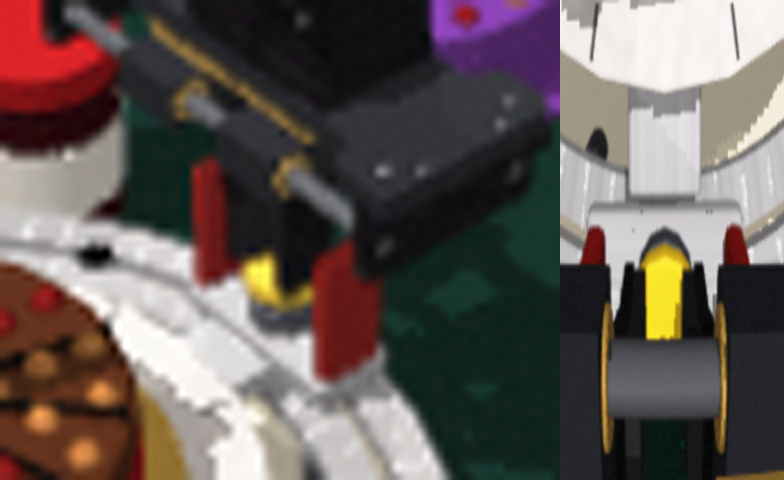

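The plunger is pressed about 6 mm and the force follows the spring (0.5 N/mm), so this is a clean contact on the button. I'll press on to the stop.

```bash
python3 -m inch '[[[0,0,-0.05],[0,0,0]],[[0,0,0],[0,0,0]]]'|grep -E "pos|force"; python3 -m inch '[[[0,0,-0.03],[0,0,0]],[[0,0,0],[0,0,0]],[[0,0,0],[0,0,0]]]'|grep -E "t:|pos|force"
```

```text
tool_pos: [0.4996, -0.0185, 0.0571]
contact_force: [-0.9, -0.2, 6.2]
grip_force: 3.9
t: 6.55
tool_pos: [0.4997, -0.0186, 0.056]
ee_rot: [[1.0, 0.02, 0.001], [0.02, -1.0, -0.0], [0.001, 0.0, -1.0]]
contact_force: [-2.6, 0.0, 9.1]
grip_force: 4.7
```

```bash
python3 -m inch '[[[0,0,-0.02],[0,0,0]],[[0.01,0.15,0],[0,0,-0.3]],[[0.01,0.15,0],[0,0,-0.3]],[[0.01,0.14,0],[0,0,-0.3]],[[0.02,0.14,0],[0,0,-0.3]],[[0,0,0],[0,0,0]]]'
```

```text
t: 7.15
tool_pos: [0.5018, 0.0112, 0.0559]
ee_rot: [[0.989, -0.148, 0.0], [-0.148, -0.989, 0.0], [0.0, -0.0, -1.0]]
contact_force: [-3.6, 0.4, 17.7]
opening: 0.0149
grip_force: 8.8
```

```bash
python3 -m inch '[[[0.03,0.14,0.01],[0,0,-0.3]],[[0.03,0.14,0],[0,0,-0.3]],[[0.04,0.14,0],[0,0,-0.3]],[[0.04,0.14,0],[0,0,-0.3]],[[0.05,0.14,0],[0,0,-0.3]],[[0,0,0],[0,0,0]]]'
python3 - <<'E'
from h import *
im,d=get_image("scene");w,_=get_image("wrist")
s=cv2.resize(im[150:230,220:310],None,fx=6,fy=6,interpolation=2)
c=cv2.resize(w[130:290,180:340],None,fx=1.6,fy=3,interpolation=2)
o=np.hstack([s,c[:480]]);cv2.imwrite("pics/s5.png",o[...,::-1])
E
```

```text
t: 7.75
tool_pos: [0.5115, 0.0464, 0.0559]
ee_rot: [[0.937, -0.35, 0.0], [-0.35, -0.937, 0.001], [0.0, -0.001, -1.0]]
contact_force: [-3.1, 1.9, 12.9]
opening: 0.0149
grip_force: 6.6
```

View pics/s5.png

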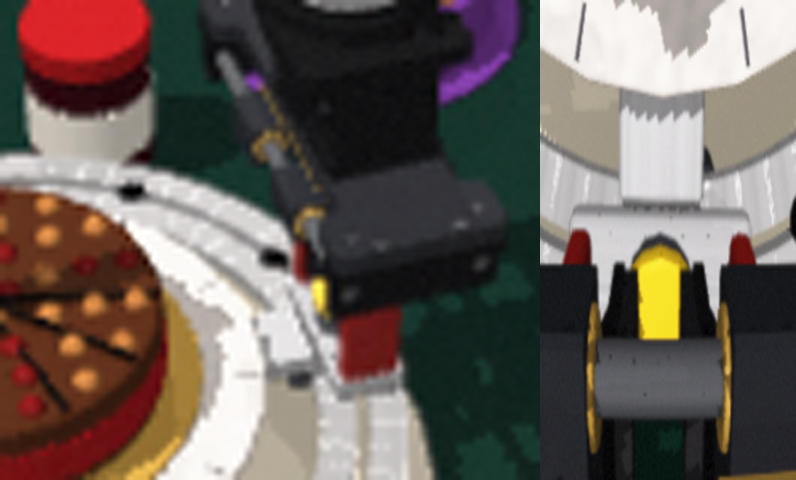

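The arm and button have turned together with the button still centred between the fingers, at about 23°. I'll lift off the button, staying between the cheeks, and push the lead cheek until the plunger snaps in.

```bash
python3 -m inch '[[[0,0,0.1],[0,0,0]],[[0,0,0.15],[0,0,0]],[[0,0,0.02],[0,0,0]],[[0.024,0.054,0],[0,0,-0.12]],[[0.024,0.054,0],[0,0,-0.12]],[[0.025,0.053,0],[0,0,-0.12]],[[0.025,0.053,0],[0,0,-0.12]],[[0,0,0],[0,0,0]]]'
```

```text
t: 8.65
tool_pos: [0.5164, 0.0564, 0.0679]
ee_rot: [[0.911, -0.412, -0.001], [-0.412, -0.911, -0.0], [-0.0, 0.0, -1.0]]
contact_force: [0.8, -0.1, -0.8]
opening: 0.0152
grip_force: 0.2
```

```bash
python3 -m inch '[[[0.026,0.052,0],[0,0,-0.12]],[[0.026,0.052,0],[0,0,-0.12]],[[0.027,0.052,0],[0,0,-0.12]],[[0,0,0],[0,0,0]]]';python3 -m inch '[[[0.014,0.026,0],[0,0,-0.06]],[[0.014,0.026,0],[0,0,-0.06]],[[0,0,0],[0,0,0]]]'
```

```text
t: 9.05
tool_pos: [0.52, 0.0636, 0.0679]
ee_rot: [[0.889, -0.457, -0.001], [-0.457, -0.889, -0.001], [-0.001, 0.001, -1.0]]
contact_force: [-0.8, -3.8, -1.2]
opening: 0.0145
grip_force: 1.9
t: 9.35
tool_pos: [0.5214, 0.0662, 0.0679]
ee_rot: [[0.882, -0.472, -0.001], [-0.472, -0.882, -0.001], [-0.001, 0.001, -1.0]]
contact_force: [-0.8, -3.9, -2.4]
opening: 0.0148
grip_force: 2.3
```

```bash
python3 -m inch '[[[0.014,0.026,0],[0,0,-0.06]],[[0.014,0.026,0],[0,0,-0.06]],[[0,0,0],[0,0,0]]]'|grep -E "pos|force";python3 -m inch '[[[0.014,0.026,0],[0,0,-0.06]],[[0,0,0],[0,0,0]]]'|grep -E "pos|force"
```

```text
tool_pos: [0.523, 0.0689, 0.0679]
contact_force: [-0.5, -4.6, -2.5]
grip_force: 2.3
tool_pos: [0.5237, 0.0702, 0.0679]
contact_force: [-0.7, -4.5, -3.4]
grip_force: 2.3
```

```bash
python3 -m inch '[[[0.014,0.026,0],[0,0,-0.06]],[[0,0,0],[0,0,0]]]'|grep -E "pos|force"; python3 -m inch '[[[0.014,0.026,0],[0,0,-0.06]],[[0,0,0],[0,0,0]]]'|grep -E "pos|force"
```

```text
tool_pos: [0.5246, 0.0717, 0.068]
contact_force: [-1.0, -5.2, -3.0]
grip_force: 2.1
tool_pos: [0.5258, 0.0736, 0.0683]
contact_force: [-0.9, 0.1, -0.5]
grip_force: 0.4
```

```bash
python3 - <<'E'
from h import *
w,d=get_image("wrist");cv2.imwrite("pics/w6.png",w[...,::-1])
c=camera_info("wrist");K=c["mtx"];R=cv2.Rodrigues(c["rvec"])[0];o=-R.T@c["tvec"].ravel()
h=cv2.cvtColor(w,cv2.COLOR_RGB2HSV)
y=cv2.inRange(h,(20,130,100),(35,255,255));m=np.zeros_like(y);m[150:245,225:285]=y[150:245,225:285]
v,u=np.nonzero((m>0)&(d>0));x,yy=(u-K[0,2])/K[0,0],(v-K[1,2])/K[1,1];r=np.hypot(x,yy)
q=d[v,u]*np.tan(r)/r;P=(R.T@np.c_[x*q,yy*q,d[v,u]].T).T+o
print(len(P),np.percentile(P,[5,50,95],axis=0).round(4))
E
python3 -m inch '[[[0.007,0.013,0],[0,0,0]],[[0,0,0],[0,0,0]]]'|grep -E "pos|force"
```

```text
614 [[0.5197 0.0553 0.0958]
 [0.5273 0.0692 0.0999]
 [0.5316 0.0775 0.1028]]
tool_pos: [0.5262, 0.0743, 0.0685]
contact_force: [-0.8, -0.5, 0.2]
grip_force: 0.1
```

View pics/w6.png

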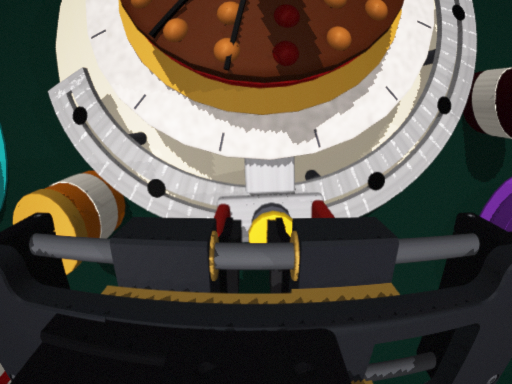

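The button's top is back at 0.100 m, midway between the neighbouring holes at (156,188) and (377,181), and the push force has dropped: it is locked. I'll back off the cheek and lift straight up.

```bash
python3 -m inch '[[[-0.04,-0.07,0],[0,0,0]],[[0,0,0.15],[0,0,0]],[[0,0,0.4],[0,0,0]],[[0,0,0.6],[0,0,0]],[[0,0,0.6],[0,0,0]],[[-0.5,0,0.4],[0,0,0]],[[-0.5,-0.4,0],[0,0,0]],[[0,0,0],[0,0,0]]]'
python3 - <<'E'
from h import *
w,d=get_image("wrist")
c=camera_info("wrist");K=c["mtx"];R=cv2.Rodrigues(c["rvec"])[0];o=-R.T@c["tvec"].ravel()
h=cv2.cvtColor(w,cv2.COLOR_RGB2HSV);y=cv2.inRange(h,(20,130,100),(35,255,255))
for b in blobs(y,(0,0,512,383),100):
    u,v=b[1:3];x,yy=(u-K[0,2])/K[0,0],(v-K[1,2])/K[1,1];r=np.hypot(x,yy)
    e=R.T@np.r_[np.sin(r)*np.array([x,yy])/r,np.cos(r)];p=o+e*(.1-o[2])/e[2]
    print(b[0],p,np.degrees(np.arctan2(p[1]+.0155,p[0]-.667)),np.hypot(p[1]+.0155,p[0]-.667),d[int(v),int(u)])
im,d=get_image("top");cv2.imwrite("pics/end.png",im[...,::-1])
E
```

```text
t: 11.3
tool_pos: [0.4702, 0.0497, 0.1766]
ee_rot: [[0.861, -0.509, -0.002], [-0.509, -0.861, 0.0], [-0.002, 0.001, -1.0]]
contact_force: [0.2, -0.2, 0.0]
opening: 0.0147
grip_force: 0.0
2486 [0.59911254 0.01040988 0.1       ] 159.1101795099934 0.07266380916631843 0.22260667
2355 [0.59840083 0.21321047 0.1       ] 106.69603184506346 0.23877672950341225 0.27922395
854 [0.51866058 0.06626756 0.1       ] 151.1355943325821 0.1693827584126097 0.2716472
135 [0.38600108 0.05091046 0.1       ] 166.70287180558742 0.28873991875616395 0.07811978
```

View pics/end.png

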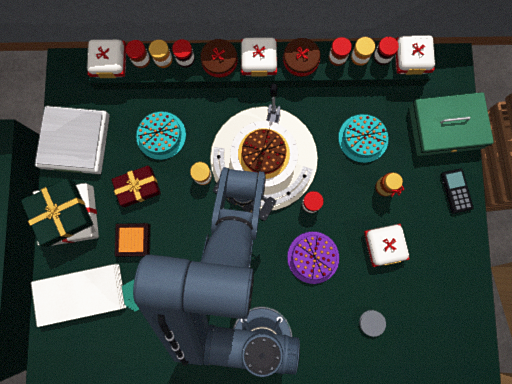

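The button now stands at 151.1°, 30° from its start at 181.2°. The cake at (264,153), honey jar at (200,173) and jam jar at (313,202) are where they were, and the arm is clear.

```bash
python3 -c "
from station import ticket;print(ticket.finish_job())"
```

```text
the job is handed in; nothing more can be done
None
```

I pressed the plunger fully in, turned the table 30° clockwise and let the plunger spring back up in the next hole; the cake and jars look unmoved in the last pictures, and the job is handed in, though no verdict came back.

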